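Set the length fence of the rail-cutting jig to its yellow stop

ROBOT

A 6-joint arm with a two-finger parallel gripper is mounted at the origin on the work surface. World frame = base frame: x ahead of the robot, y to its left, z up, the work surface at z = 0. Lengths are in m, angles in rad, forces in N, time in s.
With the tool pointing down it reaches from about 0.35 to 0.85 m from the base axis. Payload 8.1 kg.
Tool frame: the origin (TCP) lies midway between the tips of the shut fingers; the grasp point (between the pads) lies 19 mm behind it; z points along the fingers, y is the line along which they close (so a half turn about z gives the same grasp; the last joint's range is limited). The gripper opens to 93 mm and grips with 3 to 60 N. Pads are 15 mm wide; open, the fingers measure 128 mm over their backs; the gripper's body (75 mm by 188 mm) begins 65 mm behind the grasp point.
Start: joints at [-1.358, 0.13, 1.488, -0, 1.523, -0.085], TCP at [0.176, -0.574, 0.219] pointing down, gripper open.
Joint ranges: [-2.96, 2.96], [-0.89, 2.26], [0.02, 2.5], [-1.34, 4.48], [0, 2.73], [-2.66, 2.66]. Speed limits (rad/s): [2.39, 2.39, 2.79, 3.14, 3.14, 3.14].

INTERFACE

Orientations are given as a rotation vector (axis times angle).
In Python, from plant import read_state, read_camera, camera_model, close_job gives the robot as it stands. The module is installed in compiled form; this text tells all that it offers.
- The arm moves only by the tool carry_out, never from a script. Its argument "moves" is a list of rows, each an object of numbers: "jaw": the finger opening in m, from 0 to 0.093; "dx", "dy", "dz": the shift along the tool's x, y, z in m; "yaw": the turn about the tool's z in rad. In form: [{"jaw": .., "dx": .., "dy": .., "dz": .., "yaw": ..}, ...]. A call has 1 to 8 rows; each row shifts and turns the commanded pose from where the row before left it, along the tool's axes as they then stand; what a row does not reach is not made up. A row lasts 1/8 s, in which the tool goes at most 62.5 mm and 10.7 degrees, less where a joint would pass 70% of its speed; a pose out of reach is approached as far as the arm can. A call is refused whole if a number of a shift passes 0.0625 or a number of a turn 0.188, either way. A call with a gripper value outside its range is refused whole. The fingers move at their own pace and stop on an object; "grip_force" is the grip in N (left out, the last holds). Time passes only in rows, so rows that do not move let the fingers close. It gives the time, the measured TCP pose, the force, the opening and the grip force at its end, in the units of the state.
- read_state(): the state, without advancing time (a new reading comes with each control period).
- read_camera(name): name is "scene" or "top"; returns the picture (420x560x3 uint8, red, green, blue); there is no depth.
- camera_model(name): a dict with "camera_matrix" (3x3 intrinsics, pixels), "view" (4x4, takes a point from world to camera coordinates). Camera axes: x right, y up, looking along -z (the intrinsics and any distortion apply to the point x, -y, -z); pixel columns grow to the right and rows downward; lengths in m; the calibration is good to about 2 mm. A picture is of the moment at which its call begins. camera_model takes no time and is no camera call.
- close_job(): hands the job in; it is judged then, once.
The state is a dict: "t": time; "q": joint angles; "dq": joint speeds; "joint_torque": joint torques, N m; "tool_pos": TCP position; "orientation": TCP orientation; "force": force on the tool from outside, world axes, zero at the start; "wrist_torque": the same for the moment, N m; "opening": finger opening in m; "gripper_force": force on a finger pad.
Only numpy, scipy, OpenCV 4.12 (cv2) and the standard library are available. Lean on these libraries where they do the work, as an engineer would, in place of code of your own. Each camera call takes 0.05 s, during which the arm holds its last target. There are 200 camera calls.

TASK

Set the length fence of the rail-cutting jig to the yellow stop: with a fingertip press down the black pad in the middle of the blue sliding carriage to free its brake, keep it pressed and push the carriage along its rail until it rests against the yellow stop block, then let go so that the pad springs up and the brake holds it there. Do not drag the carriage while its brake is on, and pick up or shift nothing else on the bench.

Things in the scene. Friction and masses are not known exactly. Their poses are not given: they have to be found in the camera images.
- jig: rail-cutting jig, fixed to the bench: plywood board 140 x 480 mm, 16 mm thick, with an aluminium rail 56 mm wide along its middle (rail top 40 mm above the bench). Origin at the centre of the board's underside, on the bench; its y axis runs along the rail (the slide direction), x across it, z up. It may be turned either way by up to 0.32 rad
- carriage (a joint): position in m of the blue metal carriage along the jig's y axis, 0 when its middle is over the jig's origin; it slides to about 0.14 either way. The carriage is 84 mm long (along the rail) and about 96 mm wide, cannot be lifted off, and is 250 g. With the brake on it holds against about 14 N along the rail; with the pad pressed it slides with about 1.5 N
- pad (a joint): how far the black brake pad is pressed down, m: 0 = up, brake on; 0.008 = fully down. The brake is free once the pad is 2 mm down. A spring pushes it up: about 5 N to start it, 8 N fully down
- pad_top (a point): centre of the top face of the black ribbed brake pad, in the middle of the carriage, 66.5 mm above the bench when up. The pad is 60 mm along the rail (jig y) and 44 mm across; at both ends along the rail a blue end wall of the carriage (10 mm thick) stands 10 mm above the raised pad, 64 mm clear between the two walls; the blue sides beside the pad lie 10 mm below its raised top
- carriage_mid (a point): middle of the carriage, 66.5 mm above the bench; does not move with the pad. The carriage's end faces lie 42 mm from it to either side along the rail
- yellow_stop_mid (a point): middle of the yellow stop block, 66.5 mm above the bench: clamped across the rail near one end, either the jig's +y or its -y end. It is 24 mm along the rail, 70 mm across, top at 77 mm, with a small dark thumb screw up to 91 mm; solid and fixed, it stops the carriage, whose middle is then 54 mm from this point
- white_stop_mid (a point): middle of the white stop block, the same as the yellow one but at the other end of the rail; not wanted now
- switch_panel: pine block 90 x 140 x 35 mm with a red enamel panel and four toggle switches, 60 mm high in all, fixed; origin at the centre of its underside
- shunter: loose silver model diesel shunter, 125 x 36 x 60 mm, 0.3 kg, origin at the centre of its underside, x along its length; leave it alone
- hopper_a: loose grey plastic ballast hopper wagon, 90 x 36 x 50 mm, origin at the centre of its underside; leave it alone
- hopper_b: a second grey ballast hopper wagon, the same as the first; leave it alone
- pole: loose wooden model telegraph pole, 121 mm tall on a green round foot 48 mm across, origin under its foot; leave it alone
- chimney: loose ceramic model chimney piece with a chipped corner, 42 x 34 x 65 mm, origin under its centre; leave it alone
- screwdriver: loose screwdriver with a green handle lying on the bench, 160 mm long, 26 mm thick, origin under its middle; leave it alone

How it is judged:
By the outcome, as a careful person would: the job done as asked, in the order asked, and still so for the second after the job is handed in, with the robot touching nothing.
It also fails if it takes over 38 s, if anything falls off the work surface, if the arm or the gripper's body presses on something with over 40 N, if the wrist force passes 120 N, or if a joint passes its speed limit or range.

## Working session

There is one attempt and no reset: what is moved stays moved. The work goes in short steps, Python scripts to look and compute and a tool call to move; the robot and the scene stay as the last step left them, time stands still between calls to the robot, and variables do not carry over. Pictures are saved under pics/ and viewed, at most 10 in all, crops included, and the job is handed in when it is done.

Besides the shell and the picture viewer there is one more tool, called after "Emit:" as name(argument=value, ...), one argument or row to a line, values as JSON. carry_out: Moves the arm, as the interface text tells. Its arguments: {"type":"object","properties":{"moves":{"type":"array","items":{"type":"object","properties":{"jaw":{"type":"number"},"dx":{"type":"number"},"dy":{"type":"number"},"dz":{"type":"number"},"yaw":{"type":"number"}}}},"grip_force":{"type":"number"}},"required":["moves"]}

```bash
mkdir -p pics; python3 - <<'E'
from plant import *
import cv2
for n in("top","scene"):
    im=read_camera(n); cv2.imwrite(f"pics/{n}0.png",im[:,:,::-1]); m=camera_model(n); print(m)
s=read_state(); print(s)
E
```

```text
{'camera_matrix': array([[447.22292853,   0.        , 277.39330769],
       [  0.        , 447.22292853, 211.83034001],
       [  0.        ,   0.        ,   1.        ]]), 'view': array([[-1.91628105e-02, -9.99816247e-01,  5.09397778e-04,
        -9.88364727e-04],
       [ 9.91087614e-01, -1.89283331e-02,  1.31860002e-01,
        -5.49331670e-01],
       [-1.31826130e-01,  3.03166606e-03,  9.91268218e-01,
        -1.17388409e+00],
       [ 0.00000000e+00,  0.00000000e+00,  0.00000000e+00,
         1.00000000e+00]])}
{'camera_matrix': array([[391.06968254,   0.        , 285.34304156],
       [  0.        , 391.06968254, 214.70437619],
       [  0.        ,   0.        ,   1.        ]]), 'view': array([[ 0.73277272,  0.6803885 ,  0.0107532 , -0.39106301],
       [-0.52824963,  0.55881697,  0.63927765,  0.2109261 ],
       [ 0.4289481 , -0.4741256 ,  0.76890081, -1.33550808],
       [ 0.        ,  0.        ,  0.        ,  1.        ]])}
{'t': 0.1, 'q': array([-1.35837319e+00,  1.31086558e-01,  1.48913122e+00, -3.94933288e-05,
        1.52302567e+00, -8.54401040e-02]), 'dq': array([ 0.00012058, -0.00193425, -0.00287514, -0.00057447, -0.00029871,
       -0.00057068]), 'joint_torque': array([ 1.97858470e-03, -5.61340535e+01, -4.93097591e+01,  7.70279928e-02,
        2.92376534e-02, -7.04316903e-05]), 'tool_pos': array([ 0.17596367, -0.57308672,  0.21771332]), 'orientation': array([-3.10518855e+00, -4.65913642e-01,  2.26246016e-04]), 'force': array([-0.20058787,  0.04342739,  0.88783625]), 'wrist_torque': array([ 0.02376703,  0.0195672 , -0.03149072]), 'gripper_force': 0.0, 'opening': 0.09315755220120667}
```

View pics/top0.png

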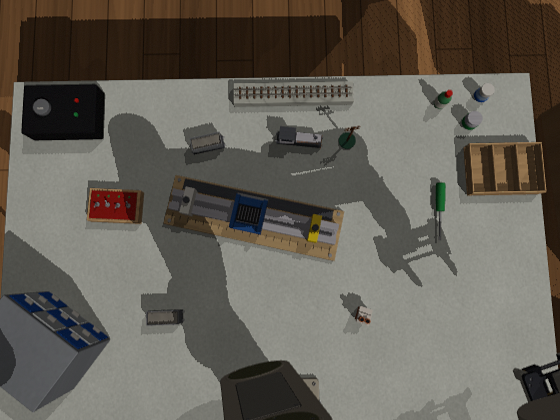

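View pics/scene0.png

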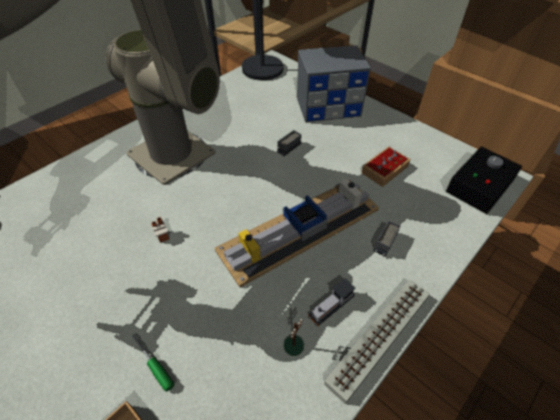

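The top view shows the carriage (blue) at (248,213), the yellow stop at (316,228), the white stop at (187,200), and the jig turned slightly. The scene view agrees with the carriage at (305,215) and yellow at (250,245).

```bash
cat > h.py <<'E'
from plant import *
import cv2, numpy as np
def cast(n,uv,z):
    m=camera_model(n);K=m["camera_matrix"];V=m["view"];R=V[:3,:3];c=-R.T@V[:3,3]
    uv=np.atleast_2d(np.array(uv,float));out=[]
    for u,v in uv:
        d=np.linalg.inv(K)@[u,v,1];d=R.T@(d*[1,-1,-1]);out.append(c+d*(z-c[2])/d[2])
    return np.array(out)
def blob(im,lo,hi,roi):
    hsv=cv2.cvtColor(im,cv2.COLOR_RGB2HSV);m=cv2.inRange(hsv,lo,hi)
    k=np.zeros_like(m);x0,y0,x1,y1=roi;k[y0:y1,x0:x1]=m[y0:y1,x0:x1]
    k=cv2.morphologyEx(k,cv2.MORPH_CLOSE,np.ones((3,3)))
    cs,_=cv2.findContours(k,cv2.RETR_EXTERNAL,cv2.CHAIN_APPROX_NONE)
    return max(cs,key=cv2.contourArea)[:,0,:]
B=((105,120,40),(125,255,255));Y=((20,130,80),(35,255,255))
E
python3 - <<'E'
from h import *
for n,roi in(("top",(160,170,350,265)),("scene",(210,180,385,285))):
    im=read_camera(n)
    for nm,c in(("blue",B),("yel",Y)):
        p=blob(im,*c,roi);w=cast(n,p,.0765)[:,:2].astype(np.float32)
        r=cv2.minAreaRect(w);print(n,nm,cv2.minAreaRect(p.astype(np.float32)),r,cv2.boxPoints(r).round(4).tolist())
    if n=="top":
        cv2.imwrite("pics/crop.png",cv2.resize(im[165:270,155:355,::-1],None,fx=4,fy=4,interpolation=cv2.INTER_CUBIC))
E
```

```text
top blue ((247.76702880859375, 213.63653564453125), (32.17664337158203, 34.435726165771484), 12.33908748626709) ((0.5406847596168518, 0.06626196205615997), (0.08446803689002991, 0.09028705954551697), 76.87379455566406) [[0.4871000051498413, 0.03539999946951866], [0.5751000046730042, 0.01489999983459711], [0.5942000150680542, 0.09709999710321426], [0.5062999725341797, 0.11760000139474869]]
top yel ((314.4557189941406, 228.3131103515625), (9.505131721496582, 28.114578247070312), 13.240518569946289) ((0.4988471567630768, -0.107002392411232), (0.024653103202581406, 0.07368142157793045), 75.19638061523438) [[0.460099995136261, -0.10949999839067459], [0.5313000082969666, -0.1282999962568283], [0.5375999808311462, -0.10450000315904617], [0.46639999747276306, -0.08569999784231186]]
scene blue ((304.26513671875, 214.0515899658203), (28.59970474243164, 35.85508346557617), 62.35402297973633) ((0.5485944747924805, 0.057729534804821014), (0.09370516240596771, 0.09382278472185135), 78.1938705444336) [[0.49309998750686646, 0.0215000007301569], [0.5849000215530396, 0.002300000051036477], [0.6040999889373779, 0.09399999678134918], [0.5123000144958496, 0.11320000141859055]]
scene yel ((249.7509307861328, 244.82830810546875), (32.186981201171875, 13.422101974487305), 55.61965560913086) ((0.5142818093299866, -0.1153053566813469), (0.035795968025922775, 0.09737622737884521), 74.41300964355469) [[0.4625999927520752, -0.11949999630451202], [0.5564000010490417, -0.14560000598430634], [0.5659999847412109, -0.11110000312328339], [0.4722000062465668, -0.08500000089406967]]
```

View pics/crop.png

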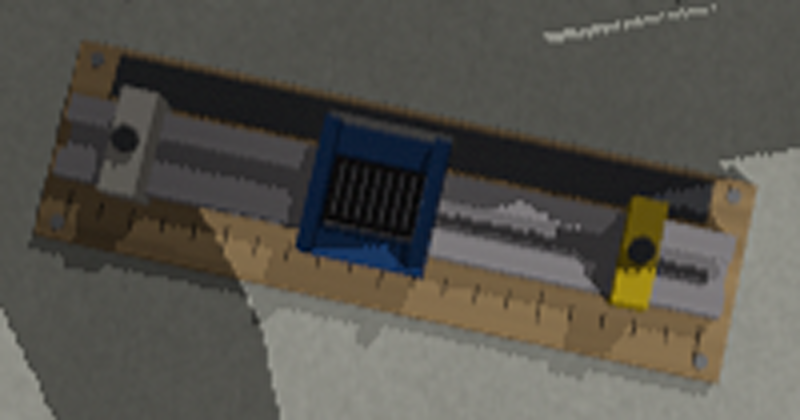

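The crop shows the ribbed pad centred at crop (374,198), i.e. pixel (248.5,214.6). The yellow stop top is at crop (640,253), i.e. (315,228.2), about 13.6° off world −y. I'll start moving over with the fingers shut.

Emit:
carry_out(
  moves=[
    {"jaw": 0,"dx": 0.0335,"dy": -0.0315},
    {"jaw": 0,"dx": 0.0335,"dy": -0.0315},
    {"jaw": 0,"dx": 0.0335,"dy": -0.0315},
    {"jaw": 0,"dx": 0.0335,"dy": -0.0315},
    {"jaw": 0,"dx": 0.0335,"dy": -0.0315},
    {"jaw": 0,"dx": 0.0335,"dy": -0.0315},
    {"jaw": 0,"dx": 0.0335,"dy": -0.0315},
    {"jaw": 0,"dx": 0.0335,"dy": -0.0315},
  ],
  grip_force=10,
)

```text
invalid input at $.moves[0]: expected keys jaw, dx, dy, dz, yaw
```

Emit:
carry_out(
  moves=[
    {"jaw": 0,"dx": 0.0335,"dy": -0.0315},
    {"jaw": 0,"dx": 0.0335,"dy": -0.0315},
    {"jaw": 0,"dx": 0.0335,"dy": -0.0315},
    {"jaw": 0,"dx": 0.0335,"dy": -0.0315},
    {"jaw": 0,"yaw": 0.134},
    {"jaw": 0,"yaw": 0.134},
    {"jaw": 0,"yaw": 0.134},
    {"jaw": 0,"yaw": 0.134},
  ],
)

```text
invalid input at $.moves[0]: expected keys jaw, dx, dy, dz, yaw
```

```bash
cat >> h.py <<'E'
from scipy.spatial.transform import Rotation as Ro
def tool(target):
    s=read_state();R=Ro.from_rotvec(s["orientation"]).as_matrix()
    print("t",s["t"],"tcp",s["tool_pos"].round(4),"F",s["force"].round(2),"open",s["opening"].round(4));print("R",R.round(3).tolist())
    print("shift in tool axes",(R.T@(np.array(target)-s["tool_pos"])).round(4))
    return s,R
E
python3 - <<'E'
from h import *
pad=cast("top",(248.5,214.6),.0665)[0];y=cast("top",(315,228.2),.077)[0];w=cast("top",(155+132/4,165+145/4),.077)[0]
print(pad,y,w)
s,R=tool(pad)
u=(y-pad)[:2];print(np.linalg.norm(u),"travel",np.linalg.norm(u)-.054)
for v in(u,(y-w)[:2]):
    v=v/np.linalg.norm(v);print("u",v,"yaw err: tooly vs u",np.arctan2(v[1],v[0])-np.arctan2(R[1,1],R[0,1]))
E
```

```text
[0.53929685 0.06488457 0.0665    ] [ 0.49898058 -0.10838267  0.077     ] [0.57627279 0.22248421 0.077     ]Traceback (most recent call last):
  File "<stdin>", line 4, in <module>
  File "h.py", line 19, in tool
    print("t",s["t"],"tcp",s["tool_pos"].round(4),"F",s["force"].round(2),"open",s["opening"].round(4));print("R",R.round(3).tolist())
                                                                                 ^^^^^^^^^^^^^^^^^^
AttributeError: 'float' object has no attribute 'round'
```

Emit:
carry_out(
  moves=[
    {"jaw": 0,"dx": 0.0335,"dy": -0.0315,"dz": 0,"yaw": 0},
    {"jaw": 0,"dx": 0.0335,"dy": -0.0315,"dz": 0,"yaw": 0},
    {"jaw": 0,"dx": 0.0335,"dy": -0.0315,"dz": 0,"yaw": 0},
    {"jaw": 0,"dx": 0.0335,"dy": -0.0315,"dz": 0,"yaw": 0},
    {"jaw": 0,"dx": 0.0335,"dy": -0.0315,"dz": 0,"yaw": 0},
    {"jaw": 0,"dx": 0.0335,"dy": -0.0315,"dz": 0,"yaw": 0},
    {"jaw": 0,"dx": 0.0335,"dy": -0.0315,"dz": 0,"yaw": 0},
    {"jaw": 0,"dx": 0.0335,"dy": -0.0315,"dz": 0,"yaw": 0},
  ],
  grip_force=10,
)

```text
t: 1.2
tool_pos: [0.3588, -0.2527, 0.2186]
orientation: [3.107, 0.466, 0.0]
force: [0.6, -1.2, -0.1]
opening: 0.0175
gripper_force: 0.0
```

Emit:
carry_out(
  moves=[
    {"jaw": 0,"dx": 0.0335,"dy": -0.0315,"dz": 0,"yaw": 0},
    {"jaw": 0,"dx": 0.0335,"dy": -0.0315,"dz": 0,"yaw": 0},
    {"jaw": 0,"dx": 0.0335,"dy": -0.0315,"dz": 0,"yaw": 0},
    {"jaw": 0,"dx": 0.0335,"dy": -0.0315,"dz": 0,"yaw": 0},
    {"jaw": 0,"dx": 0,"dy": 0,"dz": 0,"yaw": 0.134},
    {"jaw": 0,"dx": 0,"dy": 0,"dz": 0,"yaw": 0.134},
    {"jaw": 0,"dx": 0,"dy": 0,"dz": 0,"yaw": 0.134},
    {"jaw": 0,"dx": 0,"dy": 0,"dz": 0,"yaw": 0.134},
  ],
)

```text
t: 2.2
tool_pos: [0.4494, -0.0941, 0.2185]
orientation: [-3.118, 0.38, 0.0]
force: [0.4, 0.2, -1.1]
opening: 0.0002
gripper_force: 0.0
```

```bash
sed -i 's/s\["opening"\].round(4)/s["opening"]/' h.py
cat > m.py <<'E'
from h import *
pad=cast("top",(248.5,214.6),.0665)[0];y=cast("top",(315,228.2),.077)[0];w=cast("top",(155+132/4,165+145/4),.077)[0]
s,R=tool(pad)
u=(y-pad)[:2];print("travel",np.linalg.norm(u)-.054)
for v in(u,(y-w)[:2]):
    v=v/np.linalg.norm(v);print("u",v,"yaw err: tooly vs u",np.arctan2(v[1],v[0])-np.arctan2(R[1,1],R[0,1]),"u in tool",R.T[:2,:2]@v)
E
python3 m.py
```

```text
t 2.2 tcp [ 0.4494 -0.0941  0.2185] F [ 0.39  0.23 -1.05] open 0.0001806716018234116
R [[0.971, -0.24, -0.0], [-0.24, -0.971, 0.0], [-0.0, -0.0, -1.0]]
shift in tool axes [ 0.0492 -0.176   0.152 ]
travel 0.12389586665895674
u [-0.22662848 -0.97398128] yaw err: tooly vs u 0.013793216204384562 u in tool [0.01379277 0.99990487]
u [-0.22748065 -0.9737826 ] yaw err: tooly vs u 0.012918184216163642 u in tool [0.01291781 0.99991656]
```

Emit:
carry_out(
  moves=[
    {"jaw": 0,"dx": 0.0123,"dy": -0.044,"dz": 0,"yaw": -0.0135},
    {"jaw": 0,"dx": 0.0123,"dy": -0.044,"dz": 0,"yaw": 0},
    {"jaw": 0,"dx": 0.0123,"dy": -0.044,"dz": 0,"yaw": 0},
    {"jaw": 0,"dx": 0.0123,"dy": -0.044,"dz": 0,"yaw": 0},
    {"jaw": 0,"dx": 0,"dy": 0,"dz": 0.04,"yaw": 0},
    {"jaw": 0,"dx": 0,"dy": 0,"dz": 0.04,"yaw": 0},
    {"jaw": 0,"dx": 0,"dy": 0,"dz": 0.035,"yaw": 0},
    {"jaw": 0,"dx": 0,"dy": 0,"dz": 0,"yaw": 0},
  ],
)

```text
t: 3.2
tool_pos: [0.5343, 0.066, 0.1003]
orientation: [3.121, -0.352, -0.011]
force: [0.9, 0.1, 0.9]
opening: 0.0006
gripper_force: 0.0
```

```bash
python3 m.py; python3 - <<'E'
from h import *
a=read_camera("scene")[150:290,200:400];b=read_camera("top")[150:290,180:380]
cv2.imwrite("pics/c2.png",cv2.resize(np.vstack([a,b])[:,:,::-1],None,fx=2.1,fy=2.1,interpolation=cv2.INTER_CUBIC))
E
```

```text
t 3.2 tcp [0.5343 0.066  0.1003] F [0.89 0.08 0.85] open 0.000634262781868715
R [[0.975, -0.223, -0.007], [-0.223, -0.975, -0.0], [-0.007, 0.002, -1.0]]
shift in tool axes [ 0.0054 -0.0001  0.0337]
travel 0.12389586665895674
u [-0.22662848 -0.97398128] yaw err: tooly vs u -0.004052346837804199 u in tool [-0.00404074  0.99999032]
u [-0.22748065 -0.9737826 ] yaw err: tooly vs u -0.0049273788260251195 u in tool [-0.00491574  0.99998639]
```

View pics/c2.png

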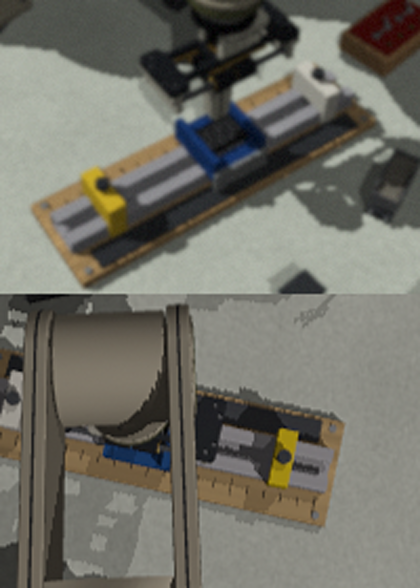

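The scene view shows the shut fingers standing just above the pad (about (218,110) in the picture), clear of the end walls. Going down now.

Emit:
carry_out(
  moves=[
    {"jaw": 0,"dx": 0.003,"dy": 0,"dz": 0.01,"yaw": 0},
    {"jaw": 0,"dx": 0,"dy": 0,"dz": 0.01,"yaw": 0},
    {"jaw": 0,"dx": 0,"dy": 0,"dz": 0.008,"yaw": 0},
    {"jaw": 0,"dx": 0,"dy": 0,"dz": 0,"yaw": 0},
    {"jaw": 0,"dx": 0,"dy": 0,"dz": 0,"yaw": 0},
  ],
)

```text
t: 3.92
tool_pos: [0.5402, 0.0654, 0.0757]
orientation: [-3.122, 0.352, -0.0]
force: [-0.1, -0.4, 0.0]
opening: 0.0006
gripper_force: 0.0
```

```bash
python3 m.py
```

```text
t 3.925 tcp [0.5402 0.0654 0.0757] F [-0.11 -0.4   0.02] open 0.000563296738277459
R [[0.975, -0.223, 0.0], [-0.223, -0.975, -0.0], [0.0, -0.0, -1.0]]
shift in tool axes [-0.0007  0.0007  0.0092]
travel 0.12389586665895674
u [-0.22662848 -0.97398128] yaw err: tooly vs u -0.003965109253414312 u in tool [-0.0039651   0.99999214]
u [-0.22748065 -0.9737826 ] yaw err: tooly vs u -0.004840141241635232 u in tool [-0.00484012  0.99998829]
```

Emit:
carry_out(
  moves=[
    {"jaw": 0,"dx": 0,"dy": 0,"dz": 0.005,"yaw": 0},
    {"jaw": 0,"dx": 0,"dy": 0,"dz": 0.004,"yaw": 0},
    {"jaw": 0,"dx": 0,"dy": 0,"dz": 0.002,"yaw": 0},
    {"jaw": 0,"dx": 0,"dy": 0,"dz": 0.002,"yaw": 0},
    {"jaw": 0,"dx": 0,"dy": 0,"dz": 0,"yaw": 0},
    {"jaw": 0,"dx": 0,"dy": 0,"dz": 0,"yaw": 0},
  ],
)

```text
t: 4.68
tool_pos: [0.5403, 0.0654, 0.0632]
orientation: [-3.122, 0.352, -0.0]
force: [-2.1, 0.3, 6.2]
opening: 0.0005
gripper_force: 2.9
```

Emit:
carry_out(
  moves=[
    {"jaw": 0,"dx": 0,"dy": 0,"dz": 0.0015,"yaw": 0},
    {"jaw": 0,"dx": 0,"dy": 0,"dz": 0.0015,"yaw": 0},
    {"jaw": 0,"dx": 0,"dy": 0,"dz": 0,"yaw": 0},
    {"jaw": 0,"dx": 0,"dy": 0,"dz": 0,"yaw": 0},
  ],
)

```text
t: 5.18
tool_pos: [0.5403, 0.0654, 0.0603]
orientation: [-3.122, 0.352, -0.0]
force: [-3.8, -0.5, 6.3]
opening: 0.0005
gripper_force: 3.5
```

Pad is about 6 mm down, brake free. Pushing along the rail (tool +y).

Emit:
carry_out(
  moves=[
    {"jaw": 0,"dx": 0,"dy": 0.004,"dz": 0,"yaw": 0},
    {"jaw": 0,"dx": 0,"dy": 0.005,"dz": 0,"yaw": 0},
    {"jaw": 0,"dx": 0,"dy": 0.005,"dz": 0,"yaw": 0},
    {"jaw": 0,"dx": 0,"dy": 0.005,"dz": 0,"yaw": 0},
    {"jaw": 0,"dx": 0,"dy": 0.005,"dz": 0,"yaw": 0},
    {"jaw": 0,"dx": 0,"dy": 0.005,"dz": 0,"yaw": 0},
    {"jaw": 0,"dx": 0,"dy": 0,"dz": 0,"yaw": 0},
  ],
)

```text
t: 6.05
tool_pos: [0.5336, 0.037, 0.0602]
orientation: [-3.122, 0.353, 0.0]
force: [-2.6, 0.8, 5.7]
opening: 0.0008
gripper_force: 3.5
```

```bash
python3 m.py; python3 - <<'E'
from h import *
a=read_camera("scene")[150:290,200:400];b=read_camera("top")[150:290,180:380]
cv2.imwrite("pics/c3.png",cv2.resize(np.vstack([a,b])[:,:,::-1],None,fx=2.1,fy=2.1,interpolation=cv2.INTER_CUBIC))
E
```

```text
t 6.05 tcp [0.5336 0.037  0.0602] F [-2.64  0.75  5.65] open 0.0007521513879617018
R [[0.975, -0.223, -0.0], [-0.223, -0.975, 0.0], [-0.0, -0.0, -1.0]]
shift in tool axes [-0.0006 -0.0285 -0.0063]
travel 0.12389586665895674
u [-0.22662848 -0.97398128] yaw err: tooly vs u -0.003726016976681734 u in tool [-0.00372601  0.99999306]
u [-0.22748065 -0.9737826 ] yaw err: tooly vs u -0.004601048964902654 u in tool [-0.00460104  0.99998941]
```

View pics/c3.png

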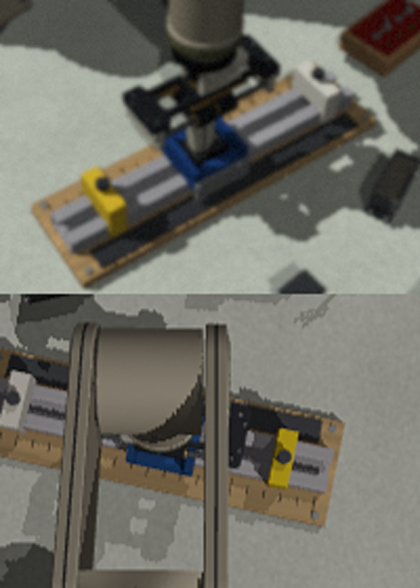

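The carriage moved with the finger (scene (205,155), previously (220,140)). Continuing.

Emit:
carry_out(
  moves=[
    {"jaw": 0,"dx": 0,"dy": 0.005,"dz": 0,"yaw": 0},
    {"jaw": 0,"dx": 0,"dy": 0.006,"dz": 0,"yaw": 0},
    {"jaw": 0,"dx": 0,"dy": 0.006,"dz": 0,"yaw": 0},
    {"jaw": 0,"dx": 0,"dy": 0.006,"dz": 0,"yaw": 0},
    {"jaw": 0,"dx": 0,"dy": 0.006,"dz": 0,"yaw": 0},
    {"jaw": 0,"dx": 0,"dy": 0.006,"dz": 0,"yaw": 0},
    {"jaw": 0,"dx": 0,"dy": 0.006,"dz": 0,"yaw": 0},
    {"jaw": 0,"dx": 0,"dy": 0.005,"dz": 0,"yaw": 0},
  ],
)

```text
t: 7.15
tool_pos: [0.523, -0.0075, 0.06]
orientation: [-3.121, 0.352, 0.001]
force: [-4.2, 3.0, 7.0]
opening: 0.0007
gripper_force: 3.5
```

Emit:
carry_out(
  moves=[
    {"jaw": 0,"dx": 0,"dy": 0.006,"dz": 0,"yaw": 0},
    {"jaw": 0,"dx": 0,"dy": 0.006,"dz": 0,"yaw": 0},
    {"jaw": 0,"dx": 0,"dy": 0.006,"dz": 0,"yaw": 0},
    {"jaw": 0,"dx": 0,"dy": 0.006,"dz": 0,"yaw": 0},
    {"jaw": 0,"dx": 0,"dy": 0.006,"dz": 0,"yaw": 0},
    {"jaw": 0,"dx": 0,"dy": 0.004,"dz": 0,"yaw": 0},
    {"jaw": 0,"dx": 0,"dy": 0,"dz": 0,"yaw": 0},
  ],
)

```text
t: 8.02
tool_pos: [0.5151, -0.041, 0.0598]
orientation: [3.122, -0.352, -0.002]
force: [-5.9, 0.1, 6.9]
opening: 0.0004
gripper_force: 3.5
```

```bash
python3 m.py; python3 - <<'E'
from h import *
a=read_camera("scene")[150:290,200:400];b=read_camera("top")[150:290,180:380]
cv2.imwrite("pics/c4.png",cv2.resize(np.vstack([a,b])[:,:,::-1],None,fx=2.1,fy=2.1,interpolation=cv2.INTER_CUBIC))
E
```

```text
t 8.025 tcp [ 0.5151 -0.041   0.0598] F [-5.95  0.07  6.91] open 0.0004033290254249399
R [[0.975, -0.223, -0.002], [-0.223, -0.975, 0.0], [-0.002, 0.0, -1.0]]
shift in tool axes [-0.     -0.1086 -0.0067]
travel 0.12389586665895674
u [-0.22662848 -0.97398128] yaw err: tooly vs u -0.0037869985623244506 u in tool [-0.00378669  0.99999281]
u [-0.22748065 -0.9737826 ] yaw err: tooly vs u -0.004662030550545371 u in tool [-0.00466171  0.99998911]
```

View pics/c4.png

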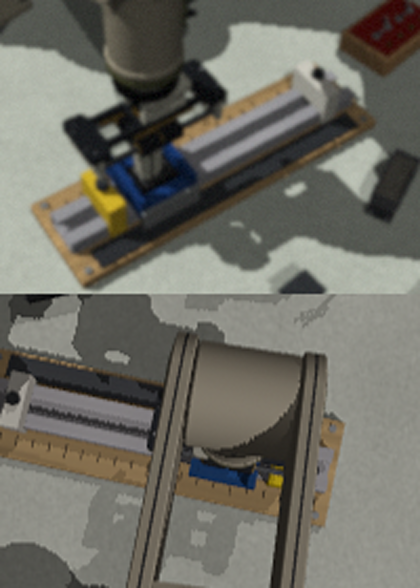

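The carriage is close to the yellow stop, with a gap of about 15 mm (scene (115,195)). Easing in.

Emit:
carry_out(
  moves=[
    {"jaw": 0,"dx": -0.0004,"dy": 0.004,"dz": 0,"yaw": 0},
    {"jaw": 0,"dx": 0,"dy": 0.003,"dz": 0,"yaw": 0},
    {"jaw": 0,"dx": 0,"dy": 0.003,"dz": 0,"yaw": 0},
    {"jaw": 0,"dx": 0,"dy": 0.001,"dz": 0,"yaw": 0},
    {"jaw": 0,"dx": 0,"dy": 0,"dz": 0,"yaw": 0},
  ],
)

```text
t: 8.75
tool_pos: [0.5126, -0.0513, 0.06]
orientation: [-3.121, 0.352, 0.001]
force: [-4.5, 0.5, 7.3]
opening: 0.0006
gripper_force: 3.5
```

Emit:
carry_out(
  moves=[
    {"jaw": 0,"dx": 0,"dy": 0.001,"dz": 0,"yaw": 0},
    {"jaw": 0,"dx": 0,"dy": 0.001,"dz": 0,"yaw": 0},
    {"jaw": 0,"dx": 0,"dy": 0,"dz": 0,"yaw": 0},
  ],
)

```text
t: 9.12
tool_pos: [0.5122, -0.0532, 0.06]
orientation: [-3.121, 0.352, 0.001]
force: [-4.4, 1.9, 6.2]
opening: 0.0003
gripper_force: 3.5
```

Emit:
carry_out(
  moves=[
    {"jaw": 0,"dx": 0,"dy": 0.001,"dz": 0,"yaw": 0},
    {"jaw": 0,"dx": 0,"dy": 0.001,"dz": 0,"yaw": 0},
    {"jaw": 0,"dx": 0,"dy": 0,"dz": 0,"yaw": 0},
  ],
)

```text
t: 9.5
tool_pos: [0.5118, -0.0551, 0.06]
orientation: [-3.121, 0.352, 0.001]
force: [-4.6, 2.4, 6.8]
opening: 0.0003
gripper_force: 3.5
```

Emit:
carry_out(
  moves=[
    {"jaw": 0,"dx": 0,"dy": 0.0015,"dz": 0,"yaw": 0},
    {"jaw": 0,"dx": 0,"dy": 0.0015,"dz": 0,"yaw": 0},
    {"jaw": 0,"dx": 0,"dy": 0,"dz": 0,"yaw": 0},
  ],
)

```text
t: 9.88
tool_pos: [0.5119, -0.0575, 0.0604]
orientation: [-3.12, 0.352, -0.001]
force: [-1.9, 4.3, 6.5]
opening: 0.0006
gripper_force: 3.4
```

Emit:
carry_out(
  moves=[
    {"jaw": 0,"dx": 0,"dy": 0.0015,"dz": 0,"yaw": 0},
    {"jaw": 0,"dx": 0,"dy": 0.0015,"dz": 0,"yaw": 0},
    {"jaw": 0,"dx": 0,"dy": 0,"dz": 0,"yaw": 0},
  ],
)

```text
t: 10.25
tool_pos: [0.5119, -0.0606, 0.0607]
orientation: [-3.12, 0.352, -0.003]
force: [1.0, 4.1, 7.0]
opening: 0.0007
gripper_force: 3.4
```

```bash
python3 - <<'E'
from h import *
a=read_camera("scene")[190:280,210:330];b=read_camera("top")[180:270,240:360]
cv2.imwrite("pics/c5.png",cv2.resize(np.vstack([a,b])[:,:,::-1],None,fx=3.3,fy=3.3,interpolation=cv2.INTER_CUBIC))
E
```

```text
(no output)
```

View pics/c5.png

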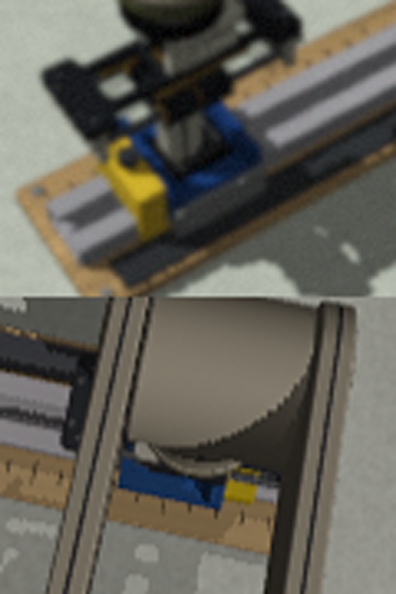

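The picture shows the carriage against the yellow stop with no visible gap (scene (140,185), top (225,490)). The push force has levelled at about 4 N, so the finger is now slipping on the pad. Lifting straight up.

Emit:
carry_out(
  moves=[
    {"jaw": 0,"dx": 0,"dy": 0,"dz": -0.003,"yaw": 0},
    {"jaw": 0,"dx": 0,"dy": 0,"dz": -0.004,"yaw": 0},
    {"jaw": 0,"dx": 0,"dy": 0,"dz": -0.01,"yaw": 0},
    {"jaw": 0,"dx": 0,"dy": 0,"dz": -0.04,"yaw": 0},
    {"jaw": 0,"dx": 0,"dy": 0,"dz": -0.05,"yaw": 0},
    {"jaw": 0,"dx": 0,"dy": 0,"dz": -0.05,"yaw": 0},
    {"jaw": 0,"dx": 0,"dy": 0,"dz": 0,"yaw": 0},
  ],
)

```text
t: 11.22
tool_pos: [0.5133, -0.0621, 0.2222]
orientation: [3.12, -0.352, 0.014]
force: [-1.0, 0.3, -0.1]
opening: 0.0006
gripper_force: 0.0
```

Emit:
carry_out(
  moves=[
    {"jaw": 0,"dx": 0,"dy": 0.04,"dz": 0,"yaw": 0},
    {"jaw": 0,"dx": 0,"dy": 0.045,"dz": 0,"yaw": 0},
    {"jaw": 0,"dx": 0,"dy": 0.045,"dz": 0,"yaw": 0},
    {"jaw": 0,"dx": 0,"dy": 0.045,"dz": 0,"yaw": 0},
    {"jaw": 0,"dx": 0,"dy": 0.045,"dz": 0,"yaw": 0},
    {"jaw": 0,"dx": 0,"dy": 0,"dz": 0,"yaw": 0},
  ],
)

```text
t: 11.98
tool_pos: [0.46, -0.278, 0.2152]
orientation: [-3.121, 0.358, 0.004]
force: [0.4, -0.1, -0.2]
opening: 0.0003
gripper_force: 0.0
```

```bash
python3 - <<'E'
from h import *
s=read_state();print(s["t"],s["tool_pos"],s["force"])
a=read_camera("scene")[190:280,210:330];b=read_camera("top")[180:270,240:360]
cv2.imwrite("pics/c6.png",cv2.resize(np.vstack([a,b])[:,:,::-1],None,fx=3.3,fy=3.3,interpolation=cv2.INTER_CUBIC))
E
```

```text
11.975 [ 0.4600375  -0.27803781  0.2152314 ] [ 0.36972149 -0.13004925 -0.19281114]
```

View pics/c6.png

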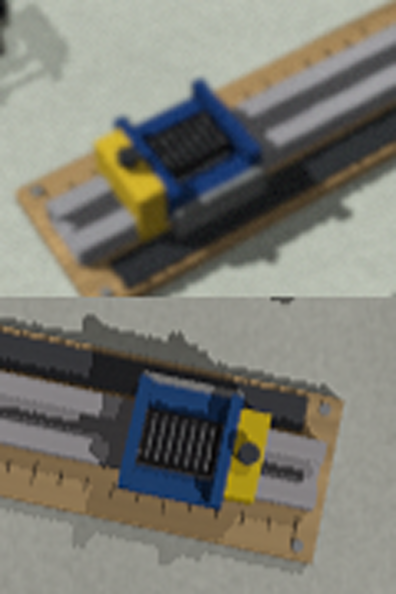

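The carriage touches the yellow stop with no gap (top picture (230,455)), and the pad is up. Pad-to-stop distance is about 21 px, or 54 mm, as expected.

```bash
python3 -c "from plant import *;print(close_job())"
```

```text
the job is handed in; nothing more can be done
None
```

The carriage now rests against the yellow stop with the pad sprung up and the fingers clear; I touched nothing else, and the job is handed in at about 12 s (result not shown).

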